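# Hang the drain basket on the side-opening hooks

### The arm

A 6-joint arm with a two-finger parallel gripper is mounted at the origin on a cart in front of the work surface, level with it; the furniture and walls round the work are solid. World frame = base frame: x ahead of the robot, y to its left, z up, the work surface at z = 0. Lengths are in mm, angles in rad, forces in N, time in s.
With the tool pointing down it reaches from about 350 to 725 mm from the base axis. Payload 6 kg.
Tool frame: the origin (TCP) lies on the centre line of the jaws, within the pads' length; the fingertips stand 11 mm ahead of it and the grasp point (between the pads) lies 8 mm behind it; z points along the fingers, y is the line along which they close (so a half turn about z gives the same grasp; the last joint's range is limited). The gripper opens to 85 mm and grips with 20 to 120 N. Pads are 22 mm wide; open, the fingers measure 114 mm over their backs; the gripper's body (76 mm by 85 mm) begins 54 mm behind the grasp point. The pads swing forward as they close: fully open they stand 13 mm farther back than shut.
Start: joints at [-0.928, 0.04, 0.085, 0, -1.615, -0.334], TCP at [182.356, -571.591, 203.661] pointing down, gripper open.
Joint ranges: [-2.56, 2.56], [-1.29, 2.01], [-1.08, 1.49], [-3.29, 1.98], [-2.81, -0.18], [-2.99, 2.99]. Speed limits (rad/s): [2.57, 2.57, 3.01, 3.14, 3.14, 3.14].

### API

Orientations are given as [roll, pitch, yaw] about the fixed x, y, z axes, in that order (R = Rz(yaw) Ry(pitch) Rx(roll)).
In Python, from workcell import monitor, vision, hand_in gives the robot as it stands.
- The arm moves only by the tool move_arm, never from a script. Its argument "commands" is a list of rows, each a list of 7 numbers: the shift along the tool's x, y, z each as a share of 0.5 m, from -1 to 1, then the turn, a rotation vector about the tool's x, y, z each as a share of pi/4 rad, from -1 to 1, then the opening, from -1 (shut) to 1 (fully open). In form: [[tx, ty, tz, wx, wy, wz, grip], ...]. A call has 1 to 20 rows; each row shifts and turns the commanded pose from where the row before left it, along the tool's axes as they then stand; what a row does not reach is not made up. A row lasts 1/10 s, in which the tool goes at most 50 mm and 8.59 degrees, less where a joint would pass 70% of its speed; a pose out of reach is approached as far as the arm can. A call with a number of a shift or a turn outside -1 to 1 is refused whole. A call with a gripper value outside its range is refused whole. The fingers move at their own pace and stop on an object; the grip force is fixed at half the most. Time passes only in rows, so rows that do not move let the fingers close. It gives the time, the measured TCP pose, the force, the opening and the grip force at its end, in the units of the state.
- monitor.read_state(): the state, without advancing time (a new reading comes with each control period).
- vision.capture(name): name is "scene" or "side" or "wrist"; returns a dict with "image" (384x512x3 uint8, blue, green, red), "range_z" (384x512 float32, mm along the optical axis (not along the pixel's ray), 0 where there is no reading), "K" (3x3 intrinsics, pixels), "R" (3x3) and "t" (3): a world point X has camera coordinates R X + t; the wrist camera has in their place "hand_eye" (4x4, takes a point from camera to tool coordinates, whose origin is the TCP and whose axes are the flange's). Camera axes: x right, y down, z forward; pixel columns grow to the right and rows downward; lengths in mm; the calibration is good to about 2 mm. The wrist camera is an equidistant fisheye: a pixel r from the principal point sees the ray r / f radians off the axis. A picture is of the moment at which its call begins: read the wrist's pose just before it.
- hand_in(): hands the job in; it is judged then, once.
The state is a dict: "clock": time; "joint_pos": joint angles; "dq": joint speeds; "joint_torque": joint torques, N m; "tcp_pos": TCP position; "tcp_rot": TCP orientation; "contact_force": force on the tool from outside, world axes, zero at the start; "torque": the same for the moment, N m; "width": opening from 0.0 (shut) to 1.0 (fully open); "gripper_force": force on a finger pad.
Only numpy, scipy, OpenCV 4.12 (cv2) and the standard library are available. Lean on these libraries where they do the work, as an engineer would, in place of code of your own. Each camera call takes 0.05 s, during which the arm holds its last target. There are 200 camera calls.

### The job

Pick up the wire drain basket by the tab on top and hang it up to drip on the drain stand: bring its crossbar in sideways through the two sprung gates until it meets the backs of the hooks, then lower it until the bar lies at the bottom of both throats and the gates have closed behind it, and let go. The hooks may be clamped anywhere along their short rail, so feel your way in gently - never press the basket against the stand with more than 18 N or let it drop in - and leave the tip box, tape, bottle and marker where they are.

Things in the scene. Friction and masses are not known exactly. Their poses are not given: they have to be found in the camera images.
- basket: Loose empty basket of bright steel wire, 78 x 76 mm, 42 mm tall, 0.15 to 0.3 kg. Origin at the centre of its underside, z up. Two uprights at y = +-36 mm carry the crossbar. From the bar's middle a 10 mm round stem rises to a flat lifting tab, 14 mm thick (x), 30 mm wide (y), 140 to 185 mm above the underside. It is the same turned half round.
- crossbar (a point): Middle of the basket's straight round crossbar (8 mm thick, along the basket's y), on its axis, 95 mm above the underside. Axes as the basket's. Steel meets steel: a bar that meets the hooks at 15 mm/s can peak at 15 N, so touch at 10 mm/s or less.
- tab (a point): Grip point in the lifting tab, 165 mm above the underside, 70 mm above the bar. Axes as the basket's. Grip across the 14 mm thickness (fingers closing along the basket's x), so that the basket cannot pivot when pushed along x. Fingertips must stay 37 mm or more above the bar to clear the hooks' upper lips once it hangs.
- stand: Fixed drain stand: grey base plate 220 (x) x 110 mm with a drip tray, a post (x = 54 to 86 mm), and on the post, along x, a short rail with a carriage that bears two equal hook plates, 8 mm thick, at y = +20 and -20 mm, open towards -x (towards the robot). Origin: centre of the base's underside, z up. Stem goes between the plates, uprights outside them. Highest point 172 mm.
- mouth (a point): Fixed point on the stand at x = -80 mm, y = 0, z = 149 mm, axes as the stand's: middle height of the hooks' level mouths, at their front edge when the clamping offset is 0. Lower lip top at z = 142 mm, upper lip 158 to 166 mm; the front is flared some 4 mm wider each way. Beneath the opened gates the 8 mm bar passes with its axis at z = 147 to 150 mm.
- well (a point): Fixed point on the stand at x = -47 mm, y = 0, z = 132 mm, axes as the stand's: axis of the seated bar if the clamping offset were 0. CLAMPING OFFSET: the carriage with its hooks is clamped firmly up to 22 mm nearer (-x) or 22 mm farther (+x) than that, differently each time and not measured: feel or see it. Moving in, the bar's axis stops 4 mm before the back wall.
- gate_left (a joint): Spring gate (3 mm steel flap) in the mouth of the hook at y = +20 mm, 25 mm before the back wall of the throat. 0 = hanging shut; grows to 1.5 rad as it is pushed in and up under the upper lip. Yields to 0.5 N at first, 1.5 N fully open; springs shut once the bar is past.
- gate_right (a joint): The same gate in the hook at y = -20 mm; the two together resist the bar with 1 to 3 N, the back wall is rigid. Behind the gates the lower lip ends and the throat's well begins: 14 mm long in x, directly before the vertical back wall (x = -40 mm plus the clamping offset in the stand's frame), floor 14 mm below the lower lip's top.
- tip_box: Bystander: blue pipette tip box with clear lid, 74 x 118 x 65 mm, loose. Origin at the centre of its underside.
- tape: Bystander: roll of beige tape lying flat, 98 mm across, 25 mm tall, loose. Origin at the centre of its underside.
- bottle: Bystander: white square bottle with black cap, 49 x 49 x 116 mm, loose. Origin at the centre of its underside.
- marker: Bystander: white and black marker pen lying between the basket and the stand, 135 mm long, 17 mm thick, loose. Origin at the centre of its underside.

How it is judged:
By the outcome, as a careful person would: the job done as asked, in the order asked, and still so for the second after the job is handed in, with the robot touching nothing.
It also fails if it takes over 54 s, if anything falls off the work surface, if the arm or the gripper's body presses on something with over 40 N, if the wrist force passes 120 N, or if a joint passes its speed limit or range.

## Working session

There is one attempt and no reset: what is moved stays moved. The work goes in short steps, Python scripts to look and compute and a tool call to move; the robot and the scene stay as the last step left them, time stands still between calls to the robot, and variables do not carry over. Pictures are saved under pics/ and viewed, at most 10 in all, crops included, and the job is handed in when it is done.

Besides the shell and the picture viewer there is one more tool, called after "Request:" as name(argument=value, ...) on one line, values as JSON. move_arm: Moves the arm, as the interface text tells. Its arguments: {"type":"object","properties":{"commands":{"type":"array"}},"required":["commands"]}

```bash
mkdir -p pics; ls
cat > h.py <<'E'
import numpy as np, cv2
from workcell import monitor, vision, hand_in
def cap(n,f=None):
    d=vision.capture(n)
    if f: cv2.imwrite('pics/'+f,d['image'])
    np.savez('/tmp/%s.npz'%n,**d)
    return d
def cloud(d):
    z=d['range_z'];K=d['K'];v,u=np.mgrid[:384,:512]
    P=np.stack([(u-K[0,2])/K[0,0]*z,(v-K[1,2])/K[1,1]*z,z],-1)
    W=(P-d['t'])@d['R']; W[z<=0]=np.nan
    return W
E
python3 - <<'E'
from h import *
print(monitor.read_state())
a=cap('scene');b=cap('side')
cv2.imwrite('pics/a.png',np.hstack([a['image'],b['image']])[:, :] if 0 else cv2.resize(np.vstack([a['image'],b['image']]),None,fx=.78,fy=.78))
for d in(a,b):print(d['K'],d['R'],d['t'])
cv2.imwrite('pics/s1.png',cv2.resize(a['image'],(800,600)));cv2.imwrite('pics/s2.png',cv2.resize(b['image'],(800,600)))
E
```

```text
pics
{'clock': 0.0, 'joint_pos': array([-9.28307225e-01,  4.07997288e-02,  8.38378541e-02, -4.42681304e-04,
       -1.61550076e+00, -3.33707285e-01]), 'dq': array([-0.00036736,  0.0002319 , -0.00099016,  0.00222797, -0.00063216,
       -0.00220361]), 'joint_torque': array([-1.01665937e-03, -3.68198526e+01,  3.47413123e+01,  6.93237886e+00,
       -5.43845861e-03,  2.74238471e-05]), 'tcp_pos': array([ 182.30279848, -571.2498806 ,  202.70475271]), 'tcp_rot': array([ 3.13987341e+00, -1.27921447e-04, -2.83279131e+00]), 'contact_force': array([ 0.50684397, -0.09594107,  1.14952809]), 'torque': array([ 0.01525257, -0.06418198,  0.05263956]), 'gripper_force': 0.0, 'width': 1.0018572989140382}
[[386.69320013   0.         252.46997679]
 [  0.         386.69320013 188.88818975]
 [  0.           0.           1.        ]] [[-0.8006811  -0.59896764 -0.012147  ]
 [-0.45088958  0.6158378  -0.64609783]
 [ 0.39447227 -0.51184136 -0.76315795]] [ 287.37405091  417.89146793 1251.7132678 ]
[[387.03823777   0.         263.54327823]
 [  0.         387.03823777 189.00790131]
 [  0.           0.           1.        ]] [[-8.56019160e-01 -5.16943840e-01 -5.12961458e-04]
 [-2.77601724e-01  4.60523688e-01 -8.43122302e-01]
 [ 4.36083111e-01 -7.21586446e-01 -5.37721602e-01]] [352.05554645 326.09810342 919.93597373]
```

View pics/s1.png

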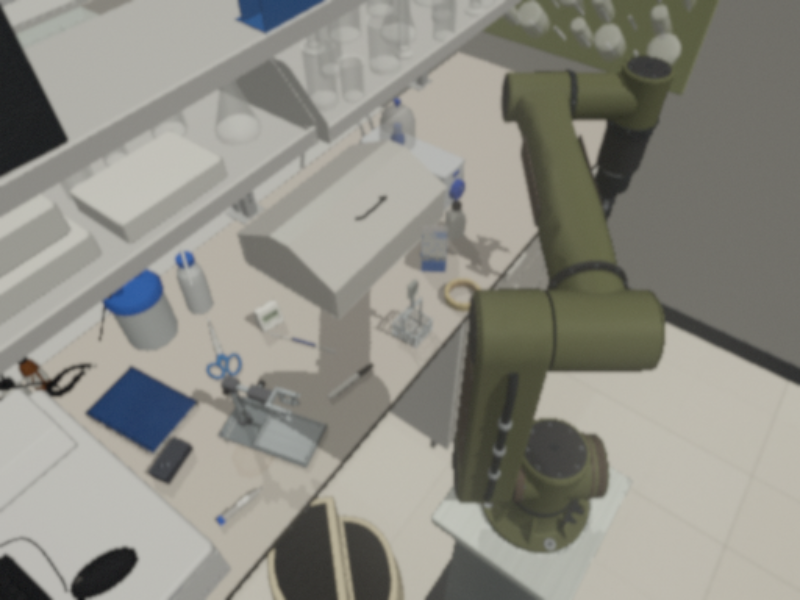

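View pics/s2.png

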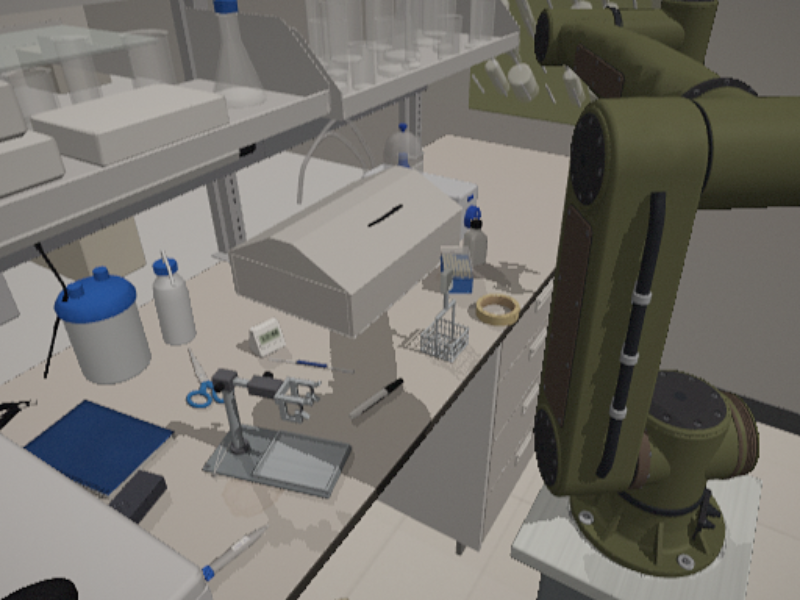

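The side view shows the stand at about (280,420) with its hooks at (295,395). The basket is at (443,320), the marker at (378,398), the tape at (497,310), and the tip box and bottle at about (460,265). A white cabinet hangs over the rear, between stand and basket.

Run:
```python
from h import *
np.set_printoptions(precision=1,suppress=True)
for n,pts in (('side',dict(tab=(447,285),tab2=(447,270),bask=(443,335),hook=(295,395),post=(232,410),rail=(262,385),hood1=(352,330),hood2=(235,260),hood3=(460,215),hoodtop=(400,170),trayc=(305,465),marker=(378,398),tape=(480,312),baseNear=(335,492),baseR=(352,455),baseL=(207,468),shelf=(340,115))),('scene',dict(tab=(412,290),bask=(405,328),hook=(285,400),hood1=(340,300),hood2=(245,240),hood3=(445,195),marker=(350,382),tip=(435,250),bottle=(455,215),baseNear=(307,462),baseR=(325,430)))):
    d=dict(np.load(f'/tmp/{n}.npz'));W=cloud(d)
    for k,(u,v) in pts.items():
        u=int(u/1.5625);v=int(v/1.5625)
        print(n,k,np.nanmedian(W[v-1:v+2,u-1:u+2].reshape(-1,3),0))
# top-down map
M=np.zeros((600,700,3),np.uint8)
Ws=[]
for n in('scene','side'):
    d=dict(np.load(f'/tmp/{n}.npz'));W=cloud(d);Ws.append((W.reshape(-1,3),d['image'].reshape(-1,3)))
P=np.vstack([w for w,_ in Ws]);C=np.vstack([c for _,c in Ws])
# stand: stats
m=(P[:,2]>5)&(P[:,2]<200)&(P[:,0]>250)&(P[:,0]<750)&(P[:,1]>-450)&(P[:,1]<500)
H=np.full((500,950),0.)
for x,y,z in P[m]: 
    i,j=int(x-250),int(500-y); 
    if i<500 and 0<=j<950: H[i,j]=max(H[i,j],z)
H=H[::-1]
cv2.imwrite('pics/top.png',cv2.resize(cv2.applyColorMap(np.uint8(np.clip(cv2.dilate(H,np.ones((3,3)))*1.27,0,255)),cv2.COLORMAP_JET),(760,400)))
```

```text
side tab [ 447.6 -190.2  159.7]
side tab2 [ 457.7 -207.6  183.2]
side bask [ 478.7 -234.2    1.2]
side hook [512.8 185.2 138.6]
side post [603.1 235.3 102.2]
side rail [543.5 218.2 168.7]
side hood1 [ 624.  -111.    36.3]
side hood2 [ 938.5 -108.   115.4]
side hood3 [ 620.6 -580.6  111. ]
side hoodtop [ 797.1 -580.2  200.3]
side trayc [492.  202.1  10.9]
side marker [480.   11.6  14.3]
side tape [ 435.1 -329.2   22.3]
side baseNear [424.7 214.4  -0.6]
side baseR [444.9 140.6  -0.5]
side baseL [625.8 288.7   8.4]
side shelf [ 736.4 -260.   428.3]
scene tab [ 448.2 -186.4  176.2]
scene bask [ 469.2 -196.8    3.9]
scene hook [507.3 182.6 128.2]
scene hood1 [ 622.3 -123.9   76.1]
scene hood2 [ 931.6 -109.1  119.1]
scene hood3 [ 622.3 -588.7   98.9]
scene marker [478.5  14.8  13.1]
scene tip [ 534.  -415.3   65.5]
scene bottle [ 555.9 -546.8   88.3]
scene baseNear [427.2 223.4  10.5]
scene baseR [447.3 140.8   1.1]
```

View pics/top.png

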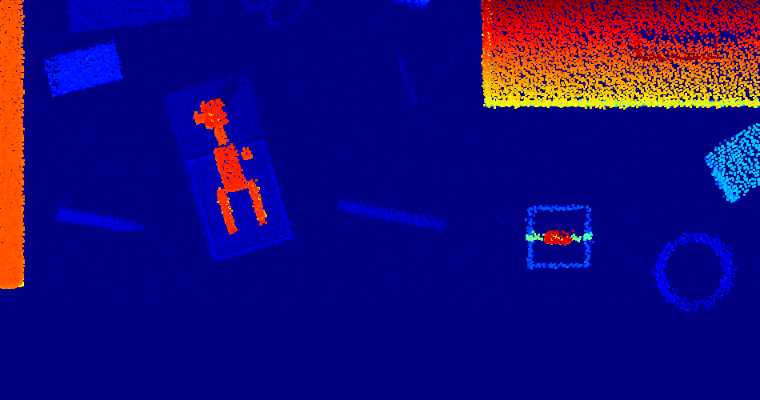

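Run:
```python
from h import *
np.set_printoptions(precision=1,suppress=True)
D={n:cloud(dict(np.load(f'/tmp/{n}.npz'))).reshape(-1,3) for n in('scene','side')}
def box(P,lo,hi): return P[np.all((P>lo)&(P<hi),1)]
def rect(P):
    if len(P)<5: return None
    c,s,a=cv2.minAreaRect(P[:,:2].astype(np.float32)); return np.round([*c,*s,a],1),len(P),np.round(np.percentile(P[:,2],[2,50,98]),1)
R={'tab':([410,-240,142],[490,-150,200]),'bar':([410,-260,88],[490,-130,105]),'rim':([390,-260,30],[510,-130,50]),
'base':([400,100,5],[680,320,30]),'hooks':([440,140,118],[560,260,185]),'rail':([540,140,120],[640,290,200]),'marker':([430,-80,6],[520,90,30])}
for k,(lo,hi) in R.items():
    for n in D:
        print(k,n,rect(box(D[n],lo,hi)))
P=np.vstack(list(D.values()))
# base-plate axis from robust rect: trimmed
Q=box(P,[400,100,5],[680,320,20])
for a in np.arange(10,26,1.):
    r=np.deg2rad(a);u=Q[:,0]*np.cos(r)+Q[:,1]*np.sin(r);v=-Q[:,0]*np.sin(r)+Q[:,1]*np.cos(r)
    pu=np.percentile(u,[.7,99.3]);pv=np.percentile(v,[.7,99.3])
    print(a,pu,pv,pu[1]-pu[0],pv[1]-pv[0])
```

```text
tab scene (array([ 452.6, -199.4,   16.1,   35.4,    2.3]), 73, array([144.7, 172.1, 187.3]))
tab side (array([ 453.3, -197.5,   32.9,   15.9,   87.3]), 116, array([143.4, 167.7, 185.3]))
bar scene (array([ 454.7, -199.6,   78.4,   10.1,   88.3]), 37, array([ 90.5,  97.6, 103.8]))
bar side (array([ 451.8, -198.3,   78.6,    7.2,   89.6]), 40, array([ 91.2,  97.5, 102.7]))
rim scene (array([ 454.5, -200.5,   76.8,   80.8,    0.9]), 85, array([30.8, 40.6, 47. ]))
rim side (array([ 453.7, -198.3,   75.6,   80.3,    1.6]), 140, array([30.1, 39.5, 48.2]))
base scene (array([537.6, 209. , 217.7, 276.6,  89.1]), 1637, array([ 5.3, 10.5, 19. ]))
base side (array([541.5, 213.1, 220.8, 115.9,  17.3]), 2681, array([ 5.5,  9.6, 17.3]))
hooks scene (array([513.6, 202.1, 101.9,  51.3,  13.9]), 392, array([124.7, 164.2, 171.6]))
hooks side (array([513.1, 203.6, 102.2,  52.8,  13.1]), 748, array([122.6, 160.9, 169.6]))
rail scene (array([581.5, 221.8,  90.1,  41.8,  25.9]), 247, array([126.2, 166.1, 172.7]))
rail side (array([581.2, 224.7,  92.6,  43.2,  30.2]), 447, array([125.1, 163.4, 170.7]))
ma
[... 605 characters left out ...]
 [470.1 686.7] [ -0.6 122.7] 216.63244238030364 123.29327153178714
17.0 [470.8 687.8] [-10.9 111.3] 217.0502486599878 122.19963187120602
18.0 [471.6 688.8] [-22.5 100.4] 217.20088572125036 122.95130693486868
19.0 [471.7 689.5] [-33.9  90.7] 217.83185515886225 124.59695512455198
20.0 [471.7 690. ] [-45.2  81.2] 218.27608011717479 126.38077604936791
21.0 [471.7 690.4] [-56.4  71.4] 218.6996801587482 127.85832768466494
22.0 [471.5 691. ] [-67.5  61.6] 219.49089833240453 129.1560305352575
23.0 [470.9 691.3] [-78.6  51.8] 220.414827878954 130.4019426370734
24.0 [470.1 691.3] [-90.   42.3] 221.21648421973714 132.33311838468035
25.0 [469.1 690.8] [-101.3   33.9] 221.67203032474345 135.2552450114777
```

Run:
```python
from h import *
np.set_printoptions(precision=1,suppress=True)
D={n:cloud(dict(np.load(f'/tmp/{n}.npz'))).reshape(-1,3) for n in('scene','side')}
r=np.deg2rad(17.3);c=np.array([541.5,213.1])
R=np.array([[np.cos(r),np.sin(r)],[-np.sin(r),np.cos(r)]])
im=[]
for n,P in D.items():
    S=P.copy();S[:,:2]=(P[:,:2]-c)@R.T
    # base edges via plate-top points z 6..14
    B=S[(S[:,2]>5)&(S[:,2]<14)&(abs(S[:,0])<140)&(abs(S[:,1])<75)]
    for y0 in(-40,-20,0,20,40):
        q=B[abs(B[:,1]-y0)<8]; print(n,'y',y0,np.percentile(q[:,0],[1,99]))
    for x0 in(-90,-60,-30,20,50,90):
        q=B[abs(B[:,0]-x0)<8]; print(n,'x',x0,np.percentile(q[:,1],[1,99]))
    H=S[(S[:,2]>154)&(S[:,2]<180)&(abs(S[:,0])<110)&(abs(S[:,1])<60)]
    for s in(-1,1):
        q=H[(abs(H[:,1]-s*20)<10)&(H[:,0]<-20)&(H[:,2]<172)];print('hook',s,'x',np.percentile(q[:,0],[1,3,97]),'y',np.percentile(q[:,1],[3,50,97]),len(q))
        a=q[q[:,0]<-65];b=q[q[:,0]>-65];print('  ymed front/back',np.median(a[:,1]),np.median(b[:,1]))
    q=S[(S[:,2]>40)&(S[:,2]<150)&(S[:,0]>45)&(S[:,0]<95)&(abs(S[:,1])<30)];print('post',np.percentile(q[:,0],[2,98]),np.percentile(q[:,1],[2,98]))
    # side elevation
    E=np.zeros((200,260),np.uint8)
    for x,y,z in S[(abs(S[:,1])<34)&(S[:,2]>20)&(S[:,2]<195)&(abs(S[:,0])<125)]: E[int(195-z),int(x+130)]=255 if y<0 else 130
    im.append(E)
cv2.imwrite('pics/elev.png',cv2.resize(np.hstack(im),None,fx=1.53,fy=1.53,interpolation=0))
d=dict(np.load('/tmp/side.npz'))['image'][225:300,140:220]
cv2.imwrite('pics/crop.png',cv2.resize(d,None,fx=7,fy=7,interpolation=cv2.INTER_CUBIC))
```

```text
scene y -40 [-109.9   97.6]
scene y -20 [-110.3  107.1]
scene y 0 [-108.4  107.4]
scene y 20 [-108.   106.5]
scene y 40 [-107.3  107.8]
scene x -90 [-46.5  55.2]
scene x -60 [-55.   53.4]
scene x -30 [-51.1  62.3]
scene x 20 [-50.8  53.5]
scene x 50 [-52.9  60.5]
scene x 90 [-55.3  56. ]
hook -1 x [-78.9 -77.5 -25.5] y [-25.2 -18.8 -13.5] 58
  ymed front/back -19.471054807358815 -18.46445103474105
hook 1 x [-79.  -75.8 -23.8] y [11.5 20.3 23.9] 60
  ymed front/back 21.213464552846176 20.069062795481187
post [60.1 74.1] [-7.3  6.5]
side y -40 [-108.7   86.1]
side y -20 [-108.6  105.9]
side y 0 [-108.4  106.7]
side y 20 [-107.5  107.8]
side y 40 [-107.8  106.4]
side x -90 [-47.5  54.4]
side x -60 [-47.8  55.2]
side x -30 [-49.4  53.5]
side x 20 [-50.   51.9]
side x 50 [-55.4  51.8]
side x 90 [-56.   55.2]
hook -1 x [-80.2 -78.9 -26. ] y [-23.3 -17.5 -12.8] 108
  ymed front/back -17.744749263240493 -17.502165102745792
hook 1 x [-78.7 -78.1 -24.1] y [12.3 21.9 24.4] 121
  ymed front/back 22.28423088797526 21.87932885946973
post [60.4 76.1] [-6.8  8.5]
```

View pics/elev.png

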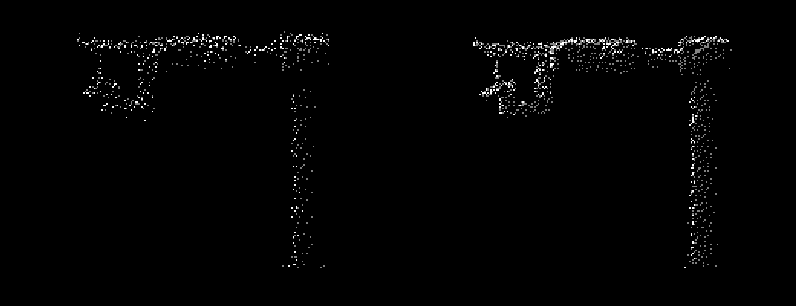

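The elevation puts the hook front at x≈-79, the gate at -65 and the back wall at -40 (stand frame), so the clamping offset is about 0. The stand is at about (541.5,213) with yaw 17.3°, the basket at (453,-199) with yaw 0.

Request:
move_arm(commands=[[0,0,0,0,0,-0.1785,1],[0,0,0,0,0,-0.1785,1],[0,0,0,0,0,-0.1785,1],[0,0,0,0,0,-0.1785,1],[0,0,0,0,0,-0.1785,1],[0,0,0,0,0,-0.1785,1],[0,0,0,0,0,-0.1785,1],[0,0,0,0,0,-0.1785,1],[0,0,0,0,0,-0.1785,1]])

```text
clock: 1.0
tcp_pos: [182.3, -571.4, 203.1]
tcp_rot: [3.141, 0.001, -1.565]
contact_force: [0.6, 0.2, 0.4]
width: 1.001
gripper_force: 0.0
```

Request:
move_arm(commands=[[-0.02,-0.015,0,0,0,0,1],[-0.04,-0.029,0,0,0,0,1],[-0.055,-0.04,0,0,0,0,1],[-0.06,-0.044,0,0,0,0,1],[-0.06,-0.044,0,0,0,0,1],[-0.06,-0.044,0,0,0,0,1],[-0.06,-0.044,0,0,0,0,1],[-0.06,-0.044,0,0,0,0,1],[-0.06,-0.044,0,0,0,0,1],[-0.06,-0.044,0,0,0,0,1],[-0.06,-0.044,0,0,0,0,1],[-0.06,-0.044,0,0,0,0,1],[-0.05,-0.036,0,0,0,0,1],[-0.025,-0.018,0,0,0,0,1],[-0.015,-0.011,0,0,0,0,1],[0,0,0,0,0,0,1]])

```text
clock: 2.6
tcp_pos: [455.1, -198.6, 203.5]
tcp_rot: [3.141, 0.0, -1.571]
contact_force: [0.0, 0.2, -0.8]
width: 0.999
gripper_force: 0.0
```

Run:
```python
from h import *
np.set_printoptions(precision=4,suppress=True)
s=monitor.read_state();print({k:s[k] for k in('clock','tcp_pos','tcp_rot','joint_pos','contact_force')})
d=cap('wrist');print(d['K'],d['hand_eye'])
cv2.imwrite('pics/w1.png',d['image'])
np.savez('/tmp/ws.npz',p=s['tcp_pos'],r=s['tcp_rot'])
```

```text
{'clock': 2.6, 'tcp_pos': array([ 455.0874, -198.6296,  203.4687]), 'tcp_rot': array([ 3.1411,  0.0001, -1.5711]), 'joint_pos': array([-0.0048, -0.2374, -0.1733, -0.0001, -1.6354,  0.0045]), 'contact_force': array([ 0.0412,  0.1522, -0.8115])}
[[297.3186   0.     252.9611]
 [  0.     297.3186 203.1983]
 [  0.       0.       1.    ]] [[   0.0008   -0.963    -0.2696   67.568 ]
 [   1.        0.0009   -0.0004    0.3336]
 [   0.0007   -0.2696    0.963  -169.8963]
 [   0.        0.        0.        1.    ]]
```

View pics/w1.png

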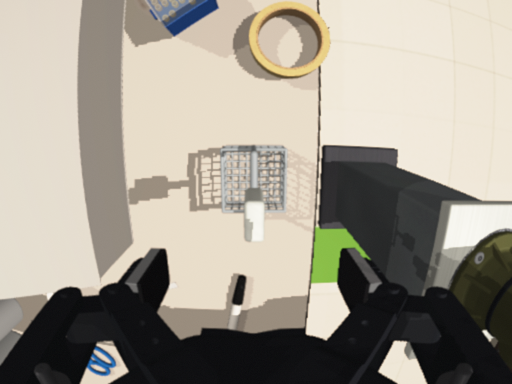

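Run:
```python
from h import *
from scipy.spatial.transform import Rotation as Ro
d=dict(np.load('/tmp/wrist.npz'));w=np.load('/tmp/ws.npz')
K=d['K'];v,u=np.mgrid[:384,:512];x=(u-K[0,2])/K[0,0];y=(v-K[1,2])/K[1,1];th=np.hypot(x,y);k=np.tan(th)/np.maximum(th,1e-9)
z=d['range_z'];P=np.stack([x*k*z,y*k*z,z],-1);H=d['hand_eye']
W=(P@H[:3,:3].T+H[:3,3])@Ro.from_euler('xyz',w['r']).as_matrix().T+w['p'];W[z<=0]=np.nan
W=W.reshape(-1,3)
def st(n,lo,hi):
    q=W[np.all((W>lo)&(W<hi),1)]
    if len(q)>4: print(n,len(q),np.percentile(q,[3,50,97],axis=0).round(1).tolist(),cv2.minAreaRect(q[:,:2].astype(np.float32)))
st('tab',[410,-250,142],[490,-150,195]);st('tabtop',[410,-250,178],[490,-150,195])
st('bar',[410,-260,85],[490,-130,105]);st('rim',[390,-260,34],[510,-130,50]);st('marker',[400,-80,5],[560,100,25])
st('table',[350,-260,-20],[400,-130,20])
```

```text
tab 1046 [[448.1, -214.7, 149.0], [454.8, -205.3, 184.2], [460.9, -187.6, 185.7]] ((454.65130615234375, -200.2907257080078), (29.343229293823242, 13.875848770141602), 89.93177032470703)
tabtop 841 [[448.1, -214.3, 181.3], [454.8, -201.9, 184.5], [460.9, -187.3, 185.8]] ((454.74578857421875, -200.31076049804688), (13.64201831817627, 29.332265853881836), 0.34188634157180786)
bar 329 [[451.0, -238.3, 95.3], [454.8, -222.3, 98.0], [458.6, -205.6, 99.4]] ((454.79510498046875, -222.10208129882812), (7.659424781799316, 35.60380554199219), 0.022058770060539246)
rim 754 [[417.3, -238.1, 39.4], [450.4, -207.7, 41.4], [491.4, -162.7, 42.9]] ((454.37744140625, -200.64797973632812), (77.02515411376953, 75.77998352050781), 89.97917938232422)
marker 557 [[466.1, -57.7, 7.5], [478.0, -18.9, 13.8], [491.2, 30.5, 16.1]] ((479.080810546875, -11.626792907714844), (96.799560546875, 16.785280227661133), 77.81470489501953)
table 2181 [[371.2, -256.4, -1.9], [385.3, -199.1, -0.4], [399.2, -134.4, 1.1]] ((385.01971435546875, -195.03370666503906), (129.9441375732422, 30.055797576904297), 89.83552551269531)
```

Request:
move_arm(commands=[[0.0018,0,0.006,0,0,0,1],[0.0018,0,0.012,0,0,0,1],[0,0,0.015,0,0,0,1],[0,0,0.015,0,0,0,1],[0,0,0.015,0,0,0,1],[0,0,0.013,0,0,0,1],[0,0,0.011,0,0,0,1],[0,0,0.006,0,0,0,1],[0,0,0,0,0,0,1]])

```text
clock: 3.55
tcp_pos: [454.8, -200.9, 156.7]
tcp_rot: [3.141, 0.0, -1.571]
contact_force: [-0.1, -0.4, 0.8]
width: 1.003
gripper_force: 0.0
```

Request:
move_arm(commands=[[0,0,0,0,0,0,-1],[0,0,0,0,0,0,-1],[0,0,0,0,0,0,-1],[0,0,0,0,0,0,-1],[0,0,0,0,0,0,-1],[0,0,0,0,0,0,-1],[0,0,0,0,0,0,-1],[0,0,0,0,0,0,-1],[0,0,0,0,0,0,-1],[0,0,0,0,0,0,-1]])

```text
clock: 4.55
tcp_pos: [455.1, -201.0, 157.6]
tcp_rot: [-3.141, -0.0, -1.571]
contact_force: [-0.6, 0.4, 3.8]
width: -0.001
gripper_force: 1.9
```

Run:
```python
from h import *
s=monitor.read_state();print(s)
d=cap('wrist');e=cap('side');f=cap('scene')
A=cv2.resize(d['image'][100:384,130:380],(400,454))
B=cv2.resize(e['image'][100:250,230:380],(400,400))
C=np.zeros((454,800,3),np.uint8);C[:,:400]=A;C[:400,400:]=B
cv2.imwrite('pics/g.png',C)
```

```text
{'clock': 4.55, 'joint_pos': array([-9.82479761e-03, -2.38438755e-01, -2.57543812e-01,  1.72614216e-04,
       -1.55105653e+00,  9.58575007e-03]), 'dq': array([ 6.66687172e-04,  9.95907007e-05,  4.48406973e-04,  2.54074925e-03,
        1.69509463e-03, -3.30509124e-04]), 'joint_torque': array([-7.17794965e-02, -2.10401434e+01,  3.27365363e+01,  6.27133191e+00,
        4.38230135e-02,  4.50096263e-05]), 'tcp_pos': array([ 455.13371026, -201.04583896,  157.58609656]), 'tcp_rot': array([-3.14095960e+00, -1.78659110e-04, -1.57103208e+00]), 'contact_force': array([-0.57198026,  0.39004121,  3.81001575]), 'torque': array([0.08600789, 0.06844924, 0.01535642]), 'gripper_force': 1.894252672791481, 'width': -0.00051375829755036}
```

View pics/g.png

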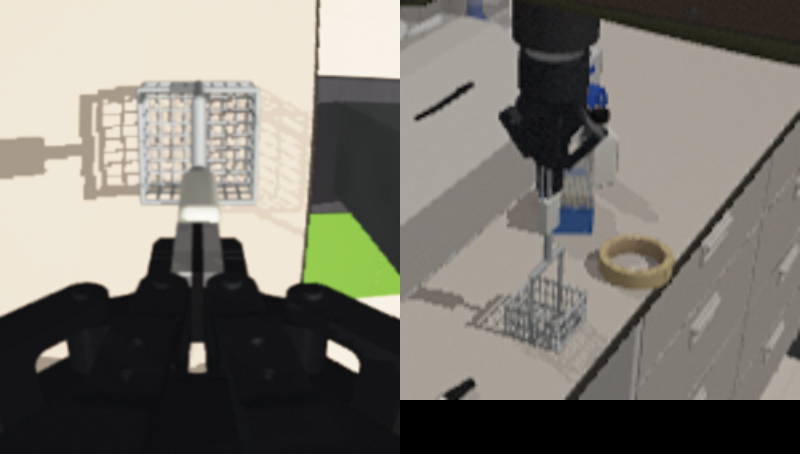

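Run:
```python
from h import *
np.set_printoptions(precision=1,suppress=True)
for n in('side','scene'):
    d=dict(np.load(f'/tmp/{n}.npz'));W=cloud(d).reshape(-1,3);C=d['image'].reshape(-1,3)
    m=(abs(W[:,0]-455)<60)&(abs(W[:,1]+200)<50)&(W[:,2]>90)&(W[:,2]<290)
    for z in range(90,290,8):
        q=m&(abs(W[:,2]-z-4)<4)
        if q.sum():print(n,z,q.sum(),np.percentile(W[q],[3,97],axis=0)[:,:2].ravel(),np.median(C[q],0))
```

```text
side 90 28 [ 449.6 -234.4  455.6 -161.2] [134.  137.  139.5]
side 98 13 [ 449.7 -229.4  454.  -165.2] [145. 143. 142.]
side 106 6 [ 448.9 -197.8  454.8 -193.4] [101. 100.  98.]
side 114 7 [ 449.5 -198.8  454.1 -192.3] [95. 95. 93.]
side 122 6 [ 450.1 -198.6  455.1 -192.1] [97.  94.5 93. ]
side 130 4 [ 449.9 -199.3  455.  -193.1] [104.  101.5 100.5]
side 138 13 [ 446.7 -209.   458.1 -183.4] [114. 105. 104.]
side 146 17 [ 446.2 -211.4  457.1 -183.7] [136. 140. 141.]
side 154 16 [ 446.9 -211.3  455.4 -182.9] [136.  136.5 134.5]
side 162 22 [ 447.  -210.6  458.5 -181.3] [134. 136. 135.]
side 170 16 [ 445.7 -208.4  458.2 -182.2] [138.  143.5 144.5]
side 178 20 [ 446.6 -207.3  459.2 -182.5] [143. 149. 149.]
side 186 16 [ 442.3 -201.7  461.7 -186.6] [ 98.5 101.  100.5]
side 194 23 [ 441.5 -202.3  467.1 -186. ] [46. 47. 47.]
side 202 23 [ 440.6 -201.   467.1 -187.2] [51. 49. 50.]
side 210 25 [ 440.9 -206.8  467.4 -187. ] [38. 36. 35.]
side 218 16 [ 440.4 -197.6  462.4 -188.2] [37.5 35.5 36.5]
side 226 42 [ 425.9 -198.4  482.2 -186.1] [24.5 21.5 21.5]
side 234 69 [ 421.  -208.9  489.3 -185.7]
[... 369 characters left out ...]
450.5 -235.5  458.8 -164.6] [154. 156. 154.]
scene 98 23 [ 449.2 -233.5  456.9 -163. ] [153. 158. 157.]
scene 106 3 [ 452.2 -198.8  454.7 -193.8] [122. 127. 127.]
scene 114 2 [ 451.  -197.   455.2 -196.8] [124. 129. 129.]
scene 122 3 [ 450.7 -199.2  454.  -195.2] [129. 134. 134.]
scene 130 2 [ 448.9 -203.   450.8 -200.3] [148.  156.  157.5]
scene 138 5 [ 447.4 -209.4  450.9 -184.8] [137. 145. 146.]
scene 146 12 [ 447.1 -206.1  456.3 -183.2] [136.5 144.5 145. ]
scene 154 5 [ 447.7 -197.9  457.1 -184.3] [128. 136. 136.]
scene 162 6 [ 447.4 -192.3  452.5 -182.9] [131. 139. 138.]
scene 170 7 [ 447.4 -190.4  457.3 -183.9] [122. 129. 128.]
scene 178 3 [ 449.5 -187.4  456.6 -185.8] [103. 110. 111.]
```

```bash
cat >> h.py <<'E'
from scipy.spatial.transform import Rotation as Ro
def wcloud(d,p,r,tool=False):
    K=d['K'];v,u=np.mgrid[:384,:512];x=(u-K[0,2])/K[0,0];y=(v-K[1,2])/K[1,1];th=np.hypot(x,y);k=np.tan(th)/np.maximum(th,1e-9)
    z=d['range_z'];P=np.stack([x*k*z,y*k*z,z],-1);H=d['hand_eye']
    T=P@H[:3,:3].T+H[:3,3];T[z<=0]=np.nan
    return T if tool else T@Ro.from_euler('xyz',r).as_matrix().T+p
E
python3 - <<'E'
from h import *
np.set_printoptions(precision=1,suppress=True)
s=monitor.read_state();d=dict(np.load('/tmp/wrist.npz'))
W=wcloud(d,s['tcp_pos'],s['tcp_rot']).reshape(-1,3);T=wcloud(d,0,0,True).reshape(-1,3)
def st(n,lo,hi):
    q=W[np.all((W>lo)&(W<hi),1)]
    if len(q)>4: print(n,len(q),np.percentile(q,[3,50,97],axis=0).tolist())
st('table',[350,-260,-60],[400,-130,20]);st('rim',[390,-260,25],[510,-130,60]);st('tabtop',[410,-250,170],[490,-150,200])
m=(abs(T[:,1])<12)&(abs(T[:,0])<20)
for z in range(-80,20,6):
    q=m&(abs(T[:,2]-z-3)<3)
    if q.sum():print(z,q.sum(),np.percentile(T[q],[3,97],axis=0)[:,:2].ravel(),np.median(d['image'].reshape(-1,3)[q],0))
# open-finger picture before
E
```

```text
table 2759 [[370.9820220260334, -256.3555966324206, -1.7733160249913822], [385.22466170782866, -198.7295453958122, -0.3874687488419397], [399.08287862040817, -134.5203868046102, 0.9663849882408201]]
rim 1087 [[417.11328694256673, -237.8475796769542, 29.482693531554204], [454.0295845288478, -207.39539737820462, 41.274319878343576], [491.4528032060931, -162.26986626787425, 42.90092405091601]]
tabtop 857 [[443.65730722790164, -214.76745181216825, 171.98520138899522], [454.32739806826686, -211.6178869215931, 185.22071181155036], [465.85149323956307, -207.13386749283347, 199.54484152483042]]
-80 865 [ -8.7 -10.7  12.6  10.7] [21. 19. 18.]
-74 525 [ -6.9 -11.3  13.2  11.5] [21. 19. 19.]
-68 504 [-10.3  -6.3  11.6   6.8] [26. 25. 26.]
-62 234 [ 6.4 -8.7 10.7  9.4] [85. 86. 88.]
-56 322 [  5.8 -11.3  10.8  11.3] [33. 33. 33.]
-50 286 [  5.8 -11.3  10.9  11.3] [39.  38.5 39. ]
-44 265 [  5.8 -11.2  10.9  11.3] [30. 29. 29.]
-38 171 [  6.  -11.1  11.   10.7] [85. 86. 88.]
-32 196 [ 8.6 -4.4 13.   6.5] [233. 240. 241.]
-26 163 [ 8.4 -5.5 13.8  7.1] [158. 169. 171.]
-20 92 [10.9 -5.7 13.9  7.1] [121.5 131.  132. ]
-14 80 [11.8 -5.7 13.9  6.5] [120.  129.  131.5]
-8 72 [11.  -6.  13.8  7.2] [120. 129. 131.]
-2 65 [11.9 -5.7 13.8  6.9] [118. 127. 129.]
4 61 [11.4 -5.9 13.9  6.7] [117. 126. 127.]
10 45 [11.2 -5.5 13.8  7.1] [116. 124. 126.]
```

The fingers shut just above the tab. The image shows the tips at about tool z = -29 rather than +11, so the stated tool frame is about 39 mm too far ahead. The basket hasn't moved. I'll reopen, go 39 mm lower and grip again.

Request:
move_arm(commands=[[0,0,-0.004,0,0,0,1],[0,0,0,0,0,0,1],[0,0,0,0,0,0,1],[0,0,0,0,0,0,1],[0,0,0,0,0,0,1],[0,0,0,0,0,0,1],[0,0,0,0,0,0,1],[0,0,0,0,0,0,1]])

```text
clock: 5.5
tcp_pos: [454.9, -200.9, 159.2]
tcp_rot: [3.142, 0.0, -1.571]
contact_force: [0.1, -0.5, -0.5]
width: 1.002
gripper_force: 0.0
```

Request:
move_arm(commands=[[0,0,0.006,0,0,0,1],[0,0,0.012,0,0,0,1],[0,0,0.014,0,0,0,1],[0,0,0.014,0,0,0,1],[0,0,0.014,0,0,0,1],[0,0,0.012,0,0,0,1],[0,0,0.007,0,0,0,1],[0,0,0.003,0,0,0,1],[0,0,0,0,0,0,1]])

```text
clock: 6.4
tcp_pos: [454.9, -201.0, 118.1]
tcp_rot: [3.141, 0.0, -1.571]
contact_force: [0.5, -1.0, -0.2]
width: 1.001
gripper_force: 0.0
```

Request:
move_arm(commands=[[0,0,0,0,0,0,-1],[0,0,0,0,0,0,-1],[0,0,0,0,0,0,-1],[0,0,0,0,0,0,-1],[0,0,0,0,0,0,-1],[0,0,0,0,0,0,-1],[0,0,0,0,0,0,-1],[0,0,0,0,0,0,-1],[0,0,0,0,0,0,-1],[0,0,0,0,0,0,-1]])

```text
clock: 7.4
tcp_pos: [454.9, -201.0, 118.3]
tcp_rot: [3.142, -0.0, -1.571]
contact_force: [-1.4, -0.2, 0.7]
width: 0.158
gripper_force: 58.9
```

Run:
```python
from h import *
np.set_printoptions(precision=2,suppress=True)
s=monitor.read_state();print(s)
d=cap('wrist');T=wcloud(d,0,0,True).reshape(-1,3)
m=(abs(T[:,1])<25)&(abs(T[:,0])<20)
for z in range(-76,20,6):
    q=m&(abs(T[:,2]-z-3)<3)
    if q.sum():print(z,q.sum(),np.percentile(T[q],[3,97],axis=0)[:,:2].ravel(),np.median(d['image'].reshape(-1,3)[q],0))
```

```text
{'clock': 7.4, 'joint_pos': array([-0.01, -0.23, -0.32,  0.  , -1.48,  0.01]), 'dq': array([ 0., -0.,  0.,  0., -0.,  0.]), 'joint_torque': array([  0.27, -22.19,  34.13,   6.56,   0.33,  -0.01]), 'tcp_pos': array([ 454.92, -201.02,  118.31]), 'tcp_rot': array([ 3.14, -0.  , -1.57]), 'contact_force': array([-1.4 , -0.16,  0.7 ]), 'torque': array([-0.01,  0.35,  0.04]), 'gripper_force': 58.93142580986023, 'width': 0.15777707875873362}
-76 946 [ -8.08 -23.68  13.04  23.79] [21. 18. 18.]
-70 2475 [-13.15 -11.19  12.98  12.31] [147. 157. 159.]
-64 523 [ -7.35 -11.94  14.12  12.73] [ 95.  97. 100.]
-58 513 [  6.16 -18.7   14.26  19.07] [84. 85. 86.]
-52 478 [  5.79 -18.82  14.24  19.44] [84. 85. 87.]
-46 422 [  5.86 -19.05  14.19  19.74] [83.  85.  86.5]
-40 357 [  5.95 -18.15  13.82  18.91] [86. 88. 91.]
-34 173 [  6.78 -11.7   13.87  13.3 ] [115. 123. 125.]
-28 67 [11.52 -5.44 13.84  6.57] [114. 122. 124.]
2 22 [ 2.32 -3.11  3.83  3.06] [ 98.5 103.  102.5]
8 43 [ 1.06 -4.08  3.84  3.99] [96. 96. 96.]
14 155 [ 0.72 -3.69 18.98  4.24] [183. 184. 184.]
```

Gripped: width 0.158 (about 13 mm), 59 N. Lifting 53.5 mm, then carrying it to in front of the stand.

Request:
move_arm(commands=[[0,0,-0.003,0,0,0,-1],[0,0,-0.006,0,0,0,-1],[0,0,-0.012,0,0,0,-1],[0,0,-0.016,0,0,0,-1],[0,0,-0.018,0,0,0,-1],[0,0,-0.018,0,0,0,-1],[0,0,-0.016,0,0,0,-1],[0,0,-0.012,0,0,0,-1],[0,0,-0.006,0,0,0,-1],[0,0,0,0,0,0,-1]])

```text
clock: 8.45
tcp_pos: [455.1, -201.0, 172.1]
tcp_rot: [-3.141, 0.0, -1.571]
contact_force: [-0.6, -0.5, -3.2]
width: 0.156
gripper_force: 58.4
```

Request:
move_arm(commands=[[-0.01,0.001,0,0,0,0,-1],[-0.02,0.002,0,0,0,0,-1],[-0.03,0.003,0,0,0,0,-1],[-0.04,0.004,0,0,0,0,-1],[-0.048,0.004,0,0,0,0,-1],[-0.05,0.004,0,0,0,0,-1],[-0.05,0.004,0,0,0,0,-1],[-0.05,0.004,0,0,0,0,-1],[-0.05,0.004,0,0,0,0,-1],[-0.05,0.004,0,0,0,0,-1],[-0.05,0.004,0,0,0,0,-1],[-0.05,0.004,0,0,0,0,-1],[-0.05,0.004,0,0,0,0,-1],[-0.05,0.004,0,0,0,0,-1],[-0.048,0.004,0,0,0,0,-1],[-0.04,0.005,0,0,0,0,-1],[-0.03,0.004,0,0,0,0,-1],[-0.025,0.004,0,0,0,0,-1],[-0.01,0.002,0,0,0,0,-1],[-0.005,0.001,0,0,0,0,-1]])

```text
clock: 10.45
tcp_pos: [419.9, 177.3, 171.6]
tcp_rot: [3.141, -0.0, -1.571]
contact_force: [0.1, 0.1, -2.7]
width: 0.157
gripper_force: 58.4
```

Request:
move_arm(commands=[[0,0,0,0,0,-0.0345,-1],[0,0,0,0,0,-0.07,-1],[0,0,0,0,0,-0.09,-1],[0,0,0,0,0,-0.09,-1],[0,0,0,0,0,-0.07,-1],[0,0,0,0,0,-0.03,-1],[0,0,0,0,0,0,-1],[0,0,0,0,0,0,-1]])

```text
clock: 11.25
tcp_pos: [420.1, 176.8, 171.7]
tcp_rot: [-3.142, 0.0, -1.27]
contact_force: [-0.1, -0.2, -3.4]
width: 0.157
gripper_force: 58.4
```

Run:
```python
from h import *
np.set_printoptions(precision=2,suppress=True)
s=monitor.read_state();print({k:s[k] for k in('clock','tcp_pos','tcp_rot','contact_force','gripper_force','width')})
np.savez('/tmp/ws.npz',p=s['tcp_pos'],r=s['tcp_rot'])
d=cap('wrist');e=cap('side');f=cap('scene')
th=np.deg2rad(17.3);c=np.array([541.5,213.1]);R=np.array([[np.cos(th),np.sin(th)],[-np.sin(th),np.cos(th)]])
for n,W in(('w',wcloud(d,s['tcp_pos'],s['tcp_rot'])),('side',cloud(e)),('scene',cloud(f))):
    S=W.reshape(-1,3).copy();S[:,:2]=(S[:,:2]-c)@R.T
    def st(k,lo,hi):
        q=S[np.all((S>lo)&(S<hi),1)]
        if len(q)>4: print(n,k,len(q),np.percentile(q,[2,50,98],axis=0).tolist())
    st('hookL',[-95,8,155],[-20,32,175]);st('hookR',[-95,-32,155],[-20,-8,175])
    st('bar',[-140,-50,140],[-105,50,158]);st('tab',[-150,-40,205],[-100,40,240]);st('base',[-120,-60,5],[-70,60,15])
A=np.hstack([cv2.resize(d['image'],(450,338)),cv2.resize(e['image'][200:320,130:290],(350,338))])
cv2.imwrite('pics/p.png',A)
```

```text
{'clock': 11.25, 'tcp_pos': array([420.13, 176.79, 171.74]), 'tcp_rot': array([-3.14,  0.  , -1.27]), 'contact_force': array([-0.09, -0.19, -3.36]), 'gripper_force': 58.387287855148315, 'width': 0.15668066407225245}
w hookL 1195 [[-79.10779994598643, 8.809973099436625, 156.46729873856486], [-49.84017308618717, 16.620052027931774, 165.43926620576158], [-23.728625171558125, 22.72788396564196, 168.95258242030667]]
w hookR 1399 [[-79.74469617953478, -25.4257516748857, 157.66084303964675], [-48.854358780663354, -20.786686015987463, 165.51134730932478], [-21.443763331206966, -9.065556334318433, 168.80949321121048]]
w bar 672 [[-130.13235161264578, -36.17681080784079, 148.7891350414006], [-126.7457170005678, -18.311824397457556, 151.4923250079109], [-122.68201826256372, -0.5881384434287231, 156.1619062006442]]
w tab 4665 [[-145.12284011354433, -12.67947570696552, 206.85234565232633], [-126.79189751907253, -6.472764068167498, 235.69747110410398], [-108.50321559656881, 14.285473161466046, 239.0323333055543]]
w base 1611 [[-108.85579285476389, -54.11296706950004, 5.760962523341851], [-89.86286
[... 615 characters left out ...]
11.900553508233388, 150.8414036952837], [-123.98971118330745, 42.04869674021883, 156.14665554511612]]
side tab 262 [[-147.21835403849974, -6.103980348894763, 205.79333218048268], [-129.41620914833106, 12.536194367266775, 224.69994694464717], [-108.11452894380189, 18.871044737589067, 238.79240092895844]]
side base 317 [[-108.53342596203007, -47.00632406332099, 5.320841104693221], [-89.35527865913417, 25.657002761853732, 9.994569251525474], [-70.61629458952424, 53.92703234443025, 14.59787101972658]]
scene base 37 [[-111.91383296837238, 35.87953817720653, 5.404049876668055], [-94.39399419663776, 49.961199456817944, 7.797066918408372], [-72.21799432469874, 55.73149352978898, 13.970695323056253]]
```

View pics/p.png

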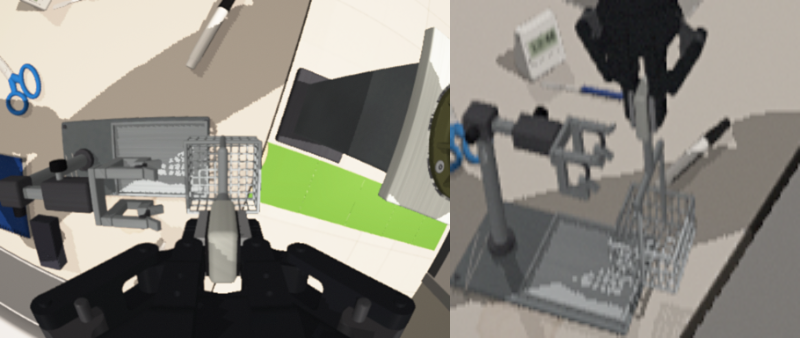

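The basket hangs level in front of the hooks, with the stem lined up between the two plates (wrist view about (220,215)). By both cameras the bar is at stand x≈-127 and y≈+1. Going in: 51 mm quickly, then 10 mm/s or less.

Request:
move_arm(commands=[[0.001,-0.004,0,0,0,0,-1],[0.0014,-0.008,0,0,0,0,-1],[0,-0.012,0,0,0,0,-1],[0,-0.014,0,0,0,0,-1],[0,-0.014,0,0,0,0,-1],[0,-0.012,0,0,0,0,-1],[0,-0.01,0,0,0,0,-1],[0,-0.008,0,0,0,0,-1],[0,-0.006,0,0,0,0,-1],[0,-0.004,0,0,0,0,-1],[0,-0.003,0,0,0,0,-1],[0,-0.002,0,0,0,0,-1],[0,-0.002,0,0,0,0,-1],[0,-0.002,0,0,0,0,-1],[0,-0.001,0,0,0,0,-1],[0,0,0,0,0,0,-1]])

```text
clock: 13.0
tcp_pos: [469.1, 191.0, 171.7]
tcp_rot: [3.142, 0.0, -1.269]
contact_force: [0.6, 0.2, -2.2]
width: 0.155
gripper_force: 58.4
```

Request:
move_arm(commands=[[0,-0.0016,0,0,0,0,-1],[0,-0.0016,0,0,0,0,-1],[0,-0.0016,0,0,0,0,-1],[0,-0.0016,0,0,0,0,-1],[0,-0.0016,0,0,0,0,-1],[0,-0.0016,0,0,0,0,-1],[0,-0.0016,0,0,0,0,-1],[0,-0.0016,0,0,0,0,-1],[0,-0.0016,0,0,0,0,-1],[0,-0.0016,0,0,0,0,-1]])

```text
clock: 14.0
tcp_pos: [476.5, 193.3, 171.5]
tcp_rot: [3.141, -0.0, -1.269]
contact_force: [-1.6, -1.0, -2.5]
width: 0.159
gripper_force: 58.5
```

Request:
move_arm(commands=[[0,-0.0016,0,0,0,0,-1],[0,-0.0016,0,0,0,0,-1],[0,-0.0016,0,0,0,0,-1],[0,-0.0016,0,0,0,0,-1],[0,-0.0016,0,0,0,0,-1],[0,-0.0016,0,0,0,0,-1],[0,-0.0016,0,0,0,0,-1],[0,-0.0016,0,0,0,0,-1]])

```text
clock: 14.8
tcp_pos: [482.8, 195.3, 171.4]
tcp_rot: [3.141, 0.0, -1.269]
contact_force: [-3.3, -1.0, -3.7]
width: 0.156
gripper_force: 58.3
```

Request:
move_arm(commands=[[0,-0.0016,0,0,0,0,-1],[0,-0.0016,0,0,0,0,-1],[0,-0.0016,0,0,0,0,-1],[0,-0.0016,0,0,0,0,-1],[0,-0.0016,0,0,0,0,-1],[0,-0.0016,0,0,0,0,-1],[0,-0.0016,0,0,0,0,-1],[0,-0.0016,0,0,0,0,-1],[0,-0.0016,0,0,0,0,-1],[0,-0.0016,0,0,0,0,-1]])

```text
clock: 15.8
tcp_pos: [490.7, 197.8, 171.7]
tcp_rot: [-3.141, 0.0, -1.269]
contact_force: [-2.3, -0.5, -3.8]
width: 0.155
gripper_force: 58.4
```

Request:
move_arm(commands=[[0,-0.001,0,0,0,0,-1],[0,-0.001,0,0,0,0,-1],[0,-0.001,0,0,0,0,-1],[0,-0.001,0,0,0,0,-1],[0,-0.001,0,0,0,0,-1],[0,-0.001,0,0,0,0,-1],[0,-0.001,0,0,0,0,-1],[0,-0.001,0,0,0,0,-1]])

```text
clock: 16.6
tcp_pos: [494.5, 199.0, 171.8]
tcp_rot: [-3.141, 0.0, -1.269]
contact_force: [-0.2, -0.5, -4.6]
width: 0.156
gripper_force: 58.4
```

Request:
move_arm(commands=[[0,-0.001,0,0,0,0,-1],[0,-0.001,0,0,0,0,-1],[0,-0.001,0,0,0,0,-1],[0,-0.001,0,0,0,0,-1],[0,-0.001,0,0,0,0,-1],[0,-0.001,0,0,0,0,-1]])

```text
clock: 17.2
tcp_pos: [497.3, 199.8, 171.9]
tcp_rot: [-3.141, 0.0, -1.269]
contact_force: [0.5, -0.2, -2.7]
width: 0.158
gripper_force: 58.7
```

Request:
move_arm(commands=[[0,-0.0008,0,0,0,0,-1],[0,-0.0008,0,0,0,0,-1],[0,-0.0008,0,0,0,0,-1]])

```text
clock: 17.5
tcp_pos: [498.4, 200.2, 171.7]
tcp_rot: [-3.142, 0.0, -1.269]
contact_force: [0.4, -0.3, -3.2]
width: 0.151
gripper_force: 58.7
```

Bar at x≈-45, no contact yet. Continuing in small steps.

Request:
move_arm(commands=[[0,-0.0008,0,0,0,0,-1],[0,-0.0008,0,0,0,0,-1],[0,-0.0008,0,0,0,0,-1]])

```text
clock: 17.8
tcp_pos: [499.5, 200.5, 171.7]
tcp_rot: [3.142, 0.0, -1.269]
contact_force: [1.5, -0.1, -2.5]
width: 0.154
gripper_force: 58.7
```

Request:
move_arm(commands=[[0,-0.0006,0,0,0,0,-1],[0,-0.0006,0,0,0,0,-1],[0,-0.0006,0,0,0,0,-1]])

```text
clock: 18.1
tcp_pos: [500.1, 200.7, 171.7]
tcp_rot: [3.141, 0.0, -1.269]
contact_force: [-1.3, -0.2, -1.6]
width: 0.159
gripper_force: 58.8
```

Request:
move_arm(commands=[[0,-0.0006,0,0,0,0,-1],[0,-0.0006,0,0,0,0,-1]])

```text
clock: 18.3
tcp_pos: [500.4, 200.8, 171.7]
tcp_rot: [3.14, -0.0, -1.269]
contact_force: [-5.1, -0.6, 0.1]
width: 0.155
gripper_force: 59.0
```

Request:
move_arm(commands=[[0,-0.0006,0,0,0,0,-1],[0,-0.0006,0,0,0,0,-1]])

```text
clock: 18.5
tcp_pos: [500.6, 200.8, 171.6]
tcp_rot: [3.139, -0.0, -1.269]
contact_force: [-6.5, -0.9, 0.8]
width: 0.155
gripper_force: 59.1
```

Contact with the back wall at 6.6 N, bar at stand x≈-43, so the offset is about +1 mm. Backing off about 3 mm to centre the bar over the well, then lowering.

Request:
move_arm(commands=[[0,0.0016,0,0,0,0,-1],[0,0.0018,0,0,0,0,-1],[0,0.0018,0,0,0,0,-1],[0,0.0014,0,0,0,0,-1],[0,0,0,0,0,0,-1]])

```text
clock: 19.0
tcp_pos: [498.5, 200.2, 171.8]
tcp_rot: [-3.141, 0.0, -1.269]
contact_force: [0.8, -1.2, -2.3]
width: 0.156
gripper_force: 58.9
```

Request:
move_arm(commands=[[0,0,0.001,0,0,0,-1],[0,0,0.002,0,0,0,-1],[0,0,0.002,0,0,0,-1],[0,0,0.002,0,0,0,-1],[0,0,0.002,0,0,0,-1],[0,0,0.002,0,0,0,-1],[0,0,0.002,0,0,0,-1],[0,0,0.002,0,0,0,-1],[0,0,0.002,0,0,0,-1],[0,0,0.002,0,0,0,-1],[0,0,0.002,0,0,0,-1],[0,0,0.002,0,0,0,-1],[0,0,0.002,0,0,0,-1],[0,0,0.001,0,0,0,-1]])

```text
clock: 20.4
tcp_pos: [498.3, 200.1, 158.6]
tcp_rot: [3.141, 0.0, -1.269]
contact_force: [0.0, -0.3, -2.3]
width: 0.157
gripper_force: 58.9
```

Request:
move_arm(commands=[[0,0,0.001,0,0,0,-1],[0,0,0.001,0,0,0,-1],[0,0,0.001,0,0,0,-1],[0,0,0.001,0,0,0,-1]])

```text
clock: 20.8
tcp_pos: [498.3, 200.2, 156.7]
tcp_rot: [3.142, 0.0, -1.269]
contact_force: [0.8, -0.4, -2.5]
width: 0.155
gripper_force: 58.9
```

Request:
move_arm(commands=[[0,0,0.0008,0,0,0,-1],[0,0,0.0008,0,0,0,-1],[0,0,0.0008,0,0,0,-1]])

```text
clock: 21.1
tcp_pos: [498.3, 200.2, 155.5]
tcp_rot: [3.142, 0.0, -1.269]
contact_force: [0.6, 0.2, -2.8]
width: 0.157
gripper_force: 58.9
```

Request:
move_arm(commands=[[0,0,0.0006,0,0,0,-1],[0,0,0.0006,0,0,0,-1]])

```text
clock: 21.3
tcp_pos: [498.4, 200.1, 155.2]
tcp_rot: [-3.141, 0.0, -1.269]
contact_force: [-1.6, -0.4, -0.8]
width: 0.156
gripper_force: 59.2
```

Request:
move_arm(commands=[[0,0,0.0006,0,0,0,-1],[0,0,0,0,0,0,-1]])

```text
clock: 21.5
tcp_pos: [498.4, 200.2, 155.2]
tcp_rot: [-3.141, 0.0, -1.269]
contact_force: [-2.0, 0.3, 1.5]
width: 0.154
gripper_force: 59.4
```

Run:
```python
from h import *
s=monitor.read_state();print(s['contact_force'],s['tcp_pos'],s['torque'])
e=cap('side');d=cap('wrist')
cv2.imwrite('pics/q.png',np.hstack([cv2.resize(e['image'][200:320,140:270],(433,400)),cv2.resize(d['image'][80:300,50:250],(364,400))]))
```

```text
[-2.01590015  0.26017267  1.46698976] [498.40209607 200.15286111 155.16544918] [-0.08803694  0.60599779  0.00413399]
```

View pics/q.png

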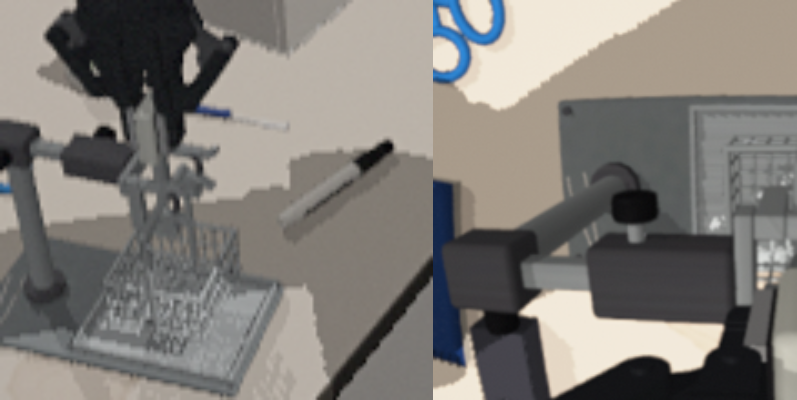

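The bar is resting on both throat floors: the TCP stopped at 155.2, meaning bar z≈132, with a few N of support. Releasing and withdrawing straight up.

Request:
move_arm(commands=[[0,0,0,0,0,0,-0.6],[0,0,0,0,0,0,-0.4],[0,0,0,0,0,0,0],[0,0,0,0,0,0,0.5],[0,0,0,0,0,0,0.8],[0,0,0,0,0,0,0.8],[0,0,0,0,0,0,0.8],[0,0,0,0,0,0,0.8],[0,0,0,0,0,0,0.8]])

```text
clock: 22.5
tcp_pos: [498.3, 200.1, 154.6]
tcp_rot: [3.142, 0.0, -1.269]
contact_force: [-0.5, -0.8, 0.2]
width: 0.901
gripper_force: 0.0
```

Request:
move_arm(commands=[[0,0,-0.006,0,0,0,0.8],[0,0,-0.012,0,0,0,0.8],[0,0,-0.02,0,0,0,0.8],[0,0,-0.024,0,0,0,0.8],[0,0,-0.024,0,0,0,0.8],[0,0,-0.024,0,0,0,0.8],[0,0,-0.024,0,0,0,0.8],[0,0,-0.02,0,0,0,0.8],[0,0,-0.012,0,0,0,0.8],[0,0,-0.006,0,0,0,0.8],[0,0,0,0,0,0,0.8],[0,0,0,0,0,0,0.8]])

```text
clock: 23.7
tcp_pos: [498.1, 200.1, 240.0]
tcp_rot: [3.141, -0.0, -1.269]
contact_force: [0.5, 0.3, 0.1]
width: 0.894
gripper_force: 0.0
```

Run:
```python
from h import *
np.set_printoptions(precision=1,suppress=True)
s=monitor.read_state();d=cap('wrist');e=cap('side')
th=np.deg2rad(17.3);c=np.array([541.5,213.1]);R=np.array([[np.cos(th),np.sin(th)],[-np.sin(th),np.cos(th)]])
for n,W in(('w',wcloud(d,s['tcp_pos'],s['tcp_rot'])),('side',cloud(e))):
    S=W.reshape(-1,3).copy();S[:,:2]=(S[:,:2]-c)@R.T
    def st(k,lo,hi):
        q=S[np.all((S>lo)&(S<hi),1)]
        if len(q)>4: print(n,k,len(q),np.percentile(q,[2,50,98],axis=0).tolist())
    st('tab',[-80,-30,190],[-10,30,235]);st('rim',[-110,-60,65],[10,60,85]);st('barends',[-70,28,120],[-20,45,145]);st('barends-',[-70,-45,120],[-20,-28,145])
cv2.imwrite('pics/z.png',np.hstack([cv2.resize(e['image'][200:320,140:270],(433,400)),cv2.resize(d['image'][80:300,120:320],(364,400))]))
```

```text
w tab 1004 [[-51.454735409516175, -13.261822497604285, 193.7173879170743], [-44.67418761795255, -3.0965958674317435, 221.03493222249557], [-37.941341496587135, 14.328882624675838, 222.69663650517984]]
w rim 474 [[-82.58899073370182, -35.985787536979295, 74.68338364037274], [-59.31722161910907, -26.86939184396296, 78.14583434625251], [-7.901194808015015, 33.74838742228896, 79.7966985083569]]
w barends- 91 [[-48.1745992954757, -38.09377201363416, 131.67763553328675], [-44.43563612059636, -32.6765138603626, 134.72864536769146], [-40.68904704217689, -28.12050973484554, 136.73751545698673]]
side tab 157 [[-53.14130945734142, -8.971968657383794, 191.1523662692801], [-50.050160605991984, 10.32837173746787, 211.67890236239], [-39.96888693854807, 18.065376998479877, 222.4701414527902]]
side rim 205 [[-83.06922286426348, -34.886317862862896, 65.83542564658201], [-54.77122053969224, 20.61470576903169, 76.60473850516364], [-8.365472418461135, 40.48652140350378, 80.5525863203632]]
side barends 27 [[-48.710184756709346, 29.501620500301197, 121.47829961967888], [-46.507811749845914, 38.84754451741834, 131.60338705068247], [-41.763412771089456, 41.669826956023705, 137.11657449785002]]
side barends- 8 [[-49.1527699021767, -36.6533798931097, 132.12945474331556], [-47.359969333766884, -32.22622220421657, 133.86202506844654], [-43.14142548022804, -29.10154212082735, 136.27700057777508]]
```

View pics/z.png

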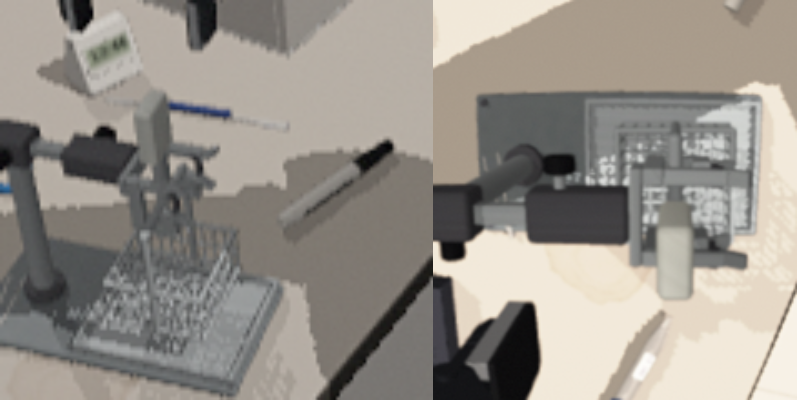

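The basket hangs upright: bar at z≈132 at both ends, tab top at 222, and the gripper is well clear. Handing in.

```bash
python3 -c "
from workcell import hand_in
print(hand_in())"
```

```text
the job is handed in; nothing more can be done
None
```

The basket is hung on the drain stand with its bar at the bottom of both throats, let go and handed in at about 24 s. The highest force I read against the stand was about 7 N, and the bystanders were not touched. I judged the gates closed from the force dropping back to zero once the bar was past them, not from a clear view.

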